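# Prop the airing-cabinet door and load the soap tray

### The job

Get the airing cabinet ready for curing: pull the blue door open, drop the stay's red-ringed hole right down over the brass peg on the roof so that the door is held at that width, and then lay every olive-green soap from the basket inside the tray on the door, in a single layer. Leave the black soaps and the pumice in the basket, do not knock over the oil bottle or disturb the bowl, and leave the stay hooked on its peg.

Things in the scene. Friction and masses are not known exactly. Their poses are not given: they have to be found in the camera images.
- cabinet: Low airing cabinet fixed to the table: wooden bay 380 wide (y), 90 high (flat roof, 150 deep), with a green fan housing 160 high standing behind the roof from x = +150. Origin on the table at the middle of its open front; at yaw 0 the front faces the robot (-x). The housing and the bay do not move.
- hinge (a point): The vertical hinge line of the blue door, at x 0, y +160 in the cabinet's frame; this point is at roof height (z 90).
- door (a joint): Blue door, 300 long, 16 thick, top edge at z 88, on the hinge at its left end as the robot sees it. 0 = shut along the cabinet's front (pointing to -y of the cabinet); positive swings its free right end out towards the robot (clockwise seen from above), up to 1.85 rad. It starts ajar. It stays where it is left (about 0.08 N m of friction) but is easily pushed.
- handle (a point): Grip point of the door's brass handle: an upright round bar 10 thick, free at its top (z 91) and carried by one stud from the door at z 38, 42 in front of the door's middle plane and 235 from the hinge. The point is at z 70. It can be pinched from above; turn the hand with the door as it swings.
- pivot (a point): Pivot of the steel stay on the door's top edge, 50 from the hinge along the door, at the stay's half thickness (z 96).
- stay_swing (a joint): Turn of the stay about the upright pivot, relative to the door. 0 = lying along the door towards its free end; positive turns it to the cabinet's (inner) side, anticlockwise from above; -1.6 to 2.6. It starts swung out in front of the door, held level by its pivot.
- stay_lift (a joint): Lift of the stay about the same pivot: 0 = level, its resting position, 0.7 = most raised. It falls back to level by its weight unless something is under it.
- red_hole (a point): Centre of the chosen hole, ringed in red: the third of four 12 mm square holes in the stay (24 wide, 6 thick, bar centre z 96 when level), which lie 91, 111, 131 and 151 from the pivot. The red one is at 131.
- ball (a point): Centre of the black ball (diameter 22) on a short stem on top of the stay, 178 from the pivot and 22 above the bar's mid-plane (z 118 when level). The stay can be lifted and led by pinching this ball; the ball may turn between the fingers.
- peg (a point): The upright brass peg on the roof, diameter 8 with a round tip at z 114, 22 behind the front and 30 to the +y side of the cabinet's middle. The point lies on its axis at z 96, where the centre of a hole comes to lie when the stay is dropped fully over it. With the red hole on the peg the door stands at about 1.20 rad; bar and peg collide, so the stay must be raised about 20 at the hole to pass over the tip.
- tray (a point): Middle of the floor of the wooden drying tray on the door's inner side; it swings with the door. Its axes: -y along the door away from the hinge, x away from the door panel, z up. The floor (z 34) is 124 (x) by about 196 (y) inside; rims stand 12 above it on three sides and the door panel 54 above it on the -x side. While the door is nearly shut the tray is under the roof.
- basket: Shallow round woven basket fixed on the table, outside radius 136, rim 18 high, floor 6 above the table; origin under its centre.
- soap1_mid (a point): Centre of an olive-green bar of soap, 40 x 40 x 30 high (z up), 50 to 100 g; starts flat in the basket. Three or four green bars are present; absent ones read None.
- soap2_mid (a point): Centre of an olive-green bar of soap, 40 x 40 x 30 high (z up), 50 to 100 g; starts flat in the basket. Three or four green bars are present; absent ones read None.
- soap3_mid (a point): Centre of an olive-green bar of soap, 40 x 40 x 30 high (z up), 50 to 100 g; starts flat in the basket. Three or four green bars are present; absent ones read None.
- soap4_mid (a point): Centre of an olive-green bar of soap, 40 x 40 x 30 high (z up), 50 to 100 g; starts flat in the basket. Three or four green bars are present; absent ones read None.
- dark1_mid (a point): Centre of a black bar of soap of the same size, in the basket; it is to stay in the basket.
- dark2_mid (a point): Centre of a black bar of soap of the same size, in the basket; it is to stay in the basket.
- pumice_mid (a point): Centre of a grey pumice stone in the basket, about 52 across and 30 high; it is to stay in the basket.
- oil: Amber oil bottle, radius 27, 150 high, standing on the table; origin at its foot. A bystander.
- dish: Terracotta bowl, radius 60, 45 high; origin at its foot. A bystander.
Not all that is in view belongs to the job. Leave any pink look-alike of the part that bears soap1_mid alone.

How it is judged:
On the way, in this order (a step that is already met when the one before it is completed fails the run):
1. the door is open and the stay's red hole lies fully down over the peg (horizontal distance between red_hole and peg below 0.005 m and value of joint stay_lift below 0.03 rad and value of joint door between 1.08 and 1.32 rad), for 0.3 s.
2. all the green soaps lie in the tray (x of soap1_mid in the frame of tray between -0.05 and 0.05 m and y of soap1_mid in the frame of tray between -0.088 and 0.088 m and z of soap1_mid in the frame of tray between 0.005 and 0.035 m and x of soap2_mid in the frame of tray between -0.05 and 0.05 m and y of soap2_mid in the frame of tray between -0.088 and 0.088 m and z of soap2_mid in the frame of tray between 0.005 and 0.035 m and x of soap3_mid in the frame of tray between -0.05 and 0.05 m and y of soap3_mid in the frame of tray between -0.088 and 0.088 m and z of soap3_mid in the frame of tray between 0.005 and 0.035 m and x of soap4_mid in the frame of tray between -0.05 and 0.05 m and y of soap4_mid in the frame of tray between -0.088 and 0.088 m and z of soap4_mid in the frame of tray between 0.005 and 0.035 m), for 0.3 s.
At the end, for the whole second after the job is handed in: Stay level (0.03 rad), red hole on the peg (5 mm), door at 1.08 to 1.32 rad; every green soap at rest on the tray floor inside its rims, none on another (centre 5 to 35 mm above the floor); black soaps and pumice within 140 mm of the basket centre (all of step 1 and all of step 2 and linear speed of each of soap1, soap2, soap3, soap4 below 0.02 m/s and velocity of joint door between -0.05 and 0.05 rad/s and horizontal distance between each of dark1_mid, dark2_mid, pumice_mid and basket below 0.14 m); the robot touches nothing.
It fails at once if the oil bottle is knocked over (angle between oil's own z axis and vertical above 0.6 rad).
It fails at once if the bowl is pushed away (distance of dish from where it was at the start of the episode above 0.06 m).
It fails at once if a black soap or the pumice leaves the basket (horizontal distance between any of dark1_mid, dark2_mid, pumice_mid and basket above 0.19 m).
Of soap1, soap2, soap3, soap4 only 3 to 4 are there at a start; the rules pass over those that are not, and their reading is None.
At some moment in a run one of soap1, soap2, soap3, soap4 may be knocked a few centimetres aside while the robot is not near it.
Once in a run the grip may slacken for a moment while it holds something.
It also fails if it takes over 210 s, if anything falls off the work surface, if the arm or the gripper's body presses on something with over 40 N, if the wrist force passes 120 N, or if a joint passes its speed limit or range.

### The arm

A 7-joint arm with a two-finger parallel gripper is mounted at the origin on the work surface. World frame = base frame: x ahead of the robot, y to its left, z up, the work surface at z = 0. Lengths are in m, angles in rad, forces in N, time in s.
With the tool pointing down it reaches from about 0.4 to 0.85 m from the base axis. Payload 10.4 kg.
Tool frame: the origin (TCP) lies midway between the tips of the shut fingers; the grasp point (between the pads) lies 19 mm behind it (robot.grasp_offset is the distance from the TCP to the grasp point, in m); z points along the fingers, y is the line along which they close (so a half turn about z gives the same grasp; the last joint's range is limited). The gripper opens to 87 mm and grips with 3 to 60 N. Pads are 19 mm wide; open, the fingers measure 117 mm over their backs; the gripper's body (75 mm by 190 mm) begins 51 mm behind the grasp point.
Start: joints at [-1.254, 0.332, -0.065, 1.46, 0.022, 1.35, -0.088], TCP at [0.208, 0.589, 0.223] pointing down, gripper open.
Joint ranges: [-2.6, 2.6], [-0.5, 2.12], [-1.47, 1.34], [0.16, 2.42], [-1.27, 4.41], [0.06, 2.06], [-2.6, 2.6]. Speed limits (rad/s): [2.22, 2.22, 2.79, 2.79, 3.14, 3.14, 3.14].

### API

Orientations are given as a unit quaternion [w, x, y, z].
In Python, from workcell import sensors, vision, hand_in, robot gives the robot as it stands.
- The arm moves only by the tool jog_arm, never from a script. Its argument "rows" is one flat list of numbers, 7 for each row, row after row: the shift along the world's x, y, z in m, then the turn, a rotation vector about the world's x, y, z in rad, then the opening, from -1 (shut) to 1 (fully open). In form: [dx, dy, dz, ax, ay, az, fingers, dx, dy, dz, ax, ay, az, fingers, ...]. A call has 1 to 10 rows; each row is the pose to reach, as a shift and turn from the pose commanded when the call began; what a row does not reach only later rows make up. A row lasts 1/8 s, in which the tool goes at most 62.5 mm and 10.7 degrees, less where a joint would pass 70% of its speed; a pose out of reach is approached as far as the arm can. A call with a gripper value outside its range is refused whole. The fingers move at their own pace and stop on an object; "newtons" is the grip in N (left out, the last holds). Time passes only in rows, so rows that repeat a pose let the fingers close. It gives the time, the measured TCP pose, the force, the opening and the grip force at its end, in the units of the state.
- sensors.get_obs(): the state, without advancing time (a new reading comes with each control period).
- vision.grab_frame(name): name is "scene" or "top"; returns a dict with "img" (400x640x3 uint8, blue, green, red), "z_map" (400x640 float32, m along the optical axis (not along the pixel's ray), 0 where there is no reading), "camera_matrix" (3x3 intrinsics, pixels), "world_from_camera" (4x4, takes a point from camera to world coordinates). Camera axes: x right, y up, looking along -z (the intrinsics and any distortion apply to the point x, -y, -z); pixel columns grow to the right and rows downward; lengths in m; the calibration is good to about 2 mm. A picture is of the moment at which its call begins.
- hand_in(): hands the job in; it is judged then, once.
The state is a dict: "time_s": time; "qpos": joint angles; "qvel": joint speeds; "joint_efforts": joint torques, N m; "tcp_pos": TCP position; "eef_rot": TCP orientation; "force": force on the tool from outside, world axes, zero at the start; "ft_torque": the same for the moment, N m; "gripper_width": finger opening in m; "grip_force": force on a finger pad.
Only numpy, scipy, OpenCV 4.12 (cv2) and the standard library are available. Lean on these libraries where they do the work, as an engineer would, in place of code of your own. Each camera call takes 0.05 s, during which the arm holds its last target. There are 200 camera calls.

## Working session

There is one attempt and no reset: what is moved stays moved. The work goes in short steps, Python scripts to look and compute and a tool call to move; the robot and the scene stay as the last step left them, time stands still between calls to the robot, and variables do not carry over. Pictures are saved under pics/ and viewed, at most 14 in all, crops included, and the job is handed in when it is done.

Besides the shell and the picture viewer there is one more tool, called as name(argument=value, ...) on one line, values as JSON. jog_arm: Moves the arm, as the interface text tells. Its arguments: {"type":"object","properties":{"rows":{"type":"array","items":{"type":"number"}},"newtons":{"type":"number"}},"required":["rows"]}

```bash
ls; mkdir -p pics
cat > h.py <<'E'
import numpy as np, cv2
from workcell import sensors, vision, robot
def grab(n): return vision.grab_frame(n)
def pts(f):
    z=f["z_map"];K=f["camera_matrix"];T=f["world_from_camera"]
    v,u=np.indices(z.shape)
    P=np.stack([(u-K[0,2])/K[0,0]*z,-(v-K[1,2])/K[1,1]*z,-z],-1)
    return P@T[:3,:3].T+T[:3,3]
def ray(f,u,v,zp):
    K=f["camera_matrix"];T=f["world_from_camera"]
    d=T[:3,:3]@np.array([(u-K[0,2])/K[0,0],-(v-K[1,2])/K[1,1],-1]);o=T[:3,3]
    return o+d*(zp-o[2])/d[2]
def proj(f,p):
    K=f["camera_matrix"];T=f["world_from_camera"]
    c=T[:3,:3].T@(np.array(p)-T[:3,3]);return K[0,0]*c[0]/-c[2]+K[0,2],-K[1,1]*c[1]/-c[2]+K[1,2]
E
python3 - <<'E'
from h import *
o=sensors.get_obs();print({k:np.round(v,3) for k,v in o.items()})
for n in("top","scene"):
    f=grab(n);cv2.imwrite(f"pics/{n}0.png",f["img"]);print(n,f["camera_matrix"].round(1).tolist(),f["world_from_camera"].round(3).tolist(),[k for k in f])
E
```

```text
pics
{'time_s': np.float64(0.0), 'qpos': array([-1.254,  0.333, -0.065,  1.461,  0.022,  1.35 , -0.088]), 'qvel': array([-0.001,  0.002, -0.   ,  0.   ,  0.   , -0.001, -0.001]), 'joint_efforts': array([ 0.0000e+00, -6.2325e+01,  2.5000e-02, -3.8989e+01, -6.1000e-02,
        4.0000e-02,  0.0000e+00]), 'tcp_pos': array([0.208, 0.589, 0.222]), 'eef_rot': array([-0.   ,  0.169,  0.986, -0.001]), 'force': array([-0.223,  0.048, -0.588]), 'ft_torque': array([0.054, 0.006, 0.091]), 'grip_force': np.float64(0.0), 'gripper_width': np.float64(0.087)}
top [[413.0, 0.0, 316.6], [0.0, 413.0, 199.0], [0.0, 0.0, 1.0]] [[0.024, 0.988, -0.15, 0.389], [-1.0, 0.026, 0.009, 0.035], [0.013, 0.15, 0.989, 1.27], [0.0, 0.0, 0.0, 1.0]] ['img', 'z_map', 'camera_matrix', 'world_from_camera']
scene [[380.0, 0.0, 320.8], [0.0, 380.0, 200.6], [0.0, 0.0, 1.0]] [[0.6, -0.439, 0.669, 1.262], [0.8, 0.313, -0.512, -0.539], [0.016, 0.842, 0.539, 0.666], [0.0, 0.0, 0.0, 1.0]] ['img', 'z_map', 'camera_matrix', 'world_from_camera']
```

View pics/top0.png

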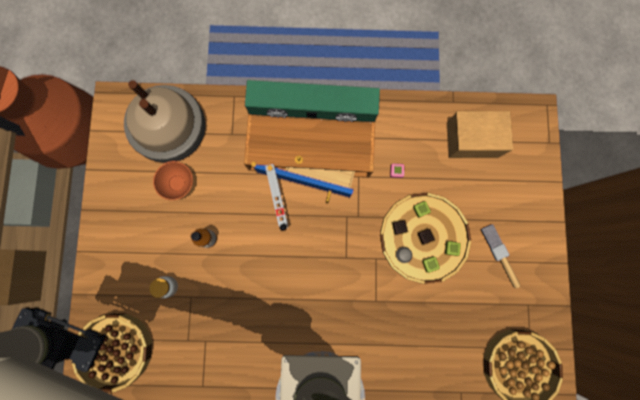

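View pics/scene0.png

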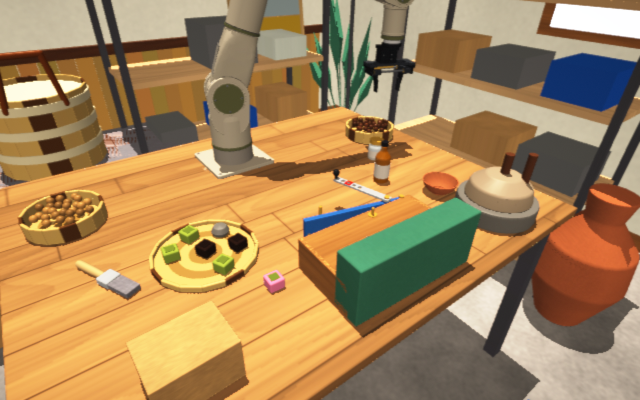

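Top view: the cabinet is at the top middle, with the peg at (298,160). The blue door is ajar from (258,167) to (352,190), and the stay swings out to its ball at (283,227). The handle is at (327,197). The basket is at (425,237) with three green soaps at (422,208), (453,248) and (431,264), blacks at (400,227) and (426,236), and the pumice at (403,255). The pink decoy is outside the basket at (397,170), so I leave it alone.

```bash
cat > m.py <<'E'
from h import *
f=grab("top");P=pts(f);I=f["img"].astype(int);hsv=cv2.cvtColor(f["img"],cv2.COLOR_BGR2HSV)
Z=P[...,2]
# roof rect
m=(abs(Z-.09)<.006)&(P[...,0]>.3)&(hsv[...,0]<25);m[:, :240]=0;m[:,385:]=0;m[:110]=0;m[180:]=0
m=cv2.morphologyEx(m.astype(np.uint8),cv2.MORPH_OPEN,np.ones((5,5)))>0
r=cv2.minAreaRect(P[m][:,:2].astype(np.float32));print("roof",r,m.sum(),cv2.boxPoints(r).round(4).tolist())
g=(hsv[...,0]>65)&(hsv[...,0]<90)&(hsv[...,1]>120)&(abs(Z-.16)<.008)
r=cv2.minAreaRect(P[g][:,:2].astype(np.float32));print("housing",r,cv2.boxPoints(r).round(4).tolist())
b=(hsv[...,0]>100)&(hsv[...,0]<125)&(hsv[...,1]>150)&(abs(Z-.088)<.008)&(P[...,0]>.3)&(P[...,0]<.8)
q=P[b][:,:2].astype(np.float32);r=cv2.minAreaRect(q);print("door",r,cv2.boxPoints(r).round(4).tolist())
def blobs(name,mask,zp,amin=20):
    n,l,s,c=cv2.connectedComponentsWithStats(mask.astype(np.uint8))
    for i in range(1,n):
        if s[i,4]>=amin: 
            w=ray(f,*c[i],zp);
            rr=cv2.minAreaRect(np.argwhere(l==i)[:,::-1].astype(np.float32))
            print(name,c[i].round(1),s[i,4],"ray",w.round(4),"med",np.median(P[l==i],0).round(4),"ang",round(rr[2],1),np.round(rr[1],1))
blobs("green",(hsv[...,0]>28)&(hsv[...,0]<45)&(hsv[...,1]>120)&(Z>.02)&(Z<.06),.036)
blobs("dark",(hsv[...,2]<60)&(Z>.02)&(Z<.05)&(abs(np.indices(Z.shape)[1]-425)<50),.036)
blobs("grey",(hsv[...,1]<60)&(Z>.02)&(Z<.06)&(abs(np.indices(Z.shape)[1]-425)<50),.036)
red=((hsv[...,0]<8)|(hsv[...,0]>172))&(hsv[...,1]>120)&(Z>.08)&(Z<.11);red[:, :255]=0;red[:,310:]=0
blobs("red",red,.099,3)
k=(hsv[...,2]<70)&(Z>.09)&(Z<.14);k[:, :255]=0;k[:,310:]=0;k[:190]=0;k[260:]=0
blobs("ball",k,.12,5)
st=(abs(Z-.099)<.008)&(hsv[...,1]<70);st[:,:255]=0;st[:,310:]=0;st[:150]=0;st[240:]=0
q=P[st][:,:2].astype(np.float32);r=cv2.minAreaRect(q);print("stay",r,cv2.boxPoints(r).round(4).tolist())
br=(hsv[...,0]>15)&(hsv[...,0]<30)&(hsv[...,1]>150)&(Z>.07)
blobs("brass",br&(Z>.094)&(Z<.13)&(P[...,0]>.4)&(P[...,0]<.8),.112,4)
hd=(Z>.08)&(Z<.1)&(hsv[...,0]<35);hd2=np.zeros_like(hd);hd2[185:210,310:345]=hd[185:210,310:345]
blobs("handle",hd2,.091,3)
bk=(Z>.012)&(Z<.025)&(abs(np.indices(Z.shape)[1]-425)<55)&(abs(np.indices(Z.shape)[0]-237)<55)
c,R=cv2.minEnclosingCircle(P[bk][:,:2].astype(np.float32));print("basket",c,R)
am=(Z>.1)&(Z<.17);am[:,:180]=0;am[:,225:]=0;am[:215]=0;am[260:]=0;blobs("oil",am,.15)
E
python3 m.py
python3 - <<'E'
import cv2
a=cv2.imread('pics/top0.png')
cv2.imwrite('pics/crop1.png',cv2.resize(a[140:290,240:480],None,fx=3.3,fy=3.3,interpolation=cv2.INTER_CUBIC))
E
```

```text
roof ((0.7372912168502808, 0.04916694760322571), (0.38047605752944946, 0.15207530558109283), 87.97786712646484) 6231 [[0.6546000242233276, -0.13830000162124634], [0.8065999746322632, -0.1436000019311905], [0.8199999928474426, 0.23659999668598175], [0.6679999828338623, 0.24199999868869781]]
housing ((0.8468063473701477, 0.04383853077888489), (0.36775636672973633, 0.07353335618972778), 87.71189880371094) [[0.8026999831199646, -0.13840000331401825], [0.8762000203132629, -0.14139999449253082], [0.8909000158309937, 0.22609999775886536], [0.8173999786376953, 0.2290000021457672]]
door ((0.6281054019927979, 0.06345096975564957), (0.2868706285953522, 0.012083271518349648), 75.78617858886719) [[0.5870000123977661, -0.07410000264644623], [0.5986999869346619, -0.0771000012755394], [0.6692000031471252, 0.20100000500679016], [0.6575000286102295, 0.20399999618530273]]
green [397.6 169.6] 25 ray [ 0.6736 -0.2222  0.036 ] med [ 0.674  -0.2242  0.0301] ang 90.0 [4. 5.]
green [421.5 208.8] 162 ray [ 0.5545 -0.294   0.036 ] med [ 0.5541 -0.2937  0.0356] ang 63.4 [12.5 13. ]
green [452.4 248. ] 174 ray [
[... 812 characters left out ...]
0.09589999914169312], [0.6319000124931335, 0.04769999906420708], [0.6714000105857849, 0.1729000061750412], [0.5185999870300293, 0.22120000422000885]]
brass [297.9 158.2] 18 ray [0.682  0.0807 0.112 ] med [0.683  0.0808 0.0999] ang 56.3 [6.1 3.3]
brass [252.9 162.9] 14 ray [0.6645 0.2093 0.112 ] med [0.6678 0.2116 0.096 ] ang 71.6 [3.8 4.1]
brass [269.5 167.5] 12 ray [0.6523 0.1613 0.112 ] med [0.6542 0.1621 0.1054] ang 45.0 [2.8 2.8]
handle [327. 199.] 9 ray [ 0.5686 -0.006   0.091 ] med [ 0.5691 -0.006   0.0878] ang 90.0 [2. 2.]
basket (0.4730033874511719, -0.31011345982551575) 0.13878758251667023
oil [199.  236.2] 210 ray [0.4493 0.3391 0.15  ] med [0.4497 0.3449 0.1133] ang 90.0 [15. 17.]
```

View pics/crop1.png

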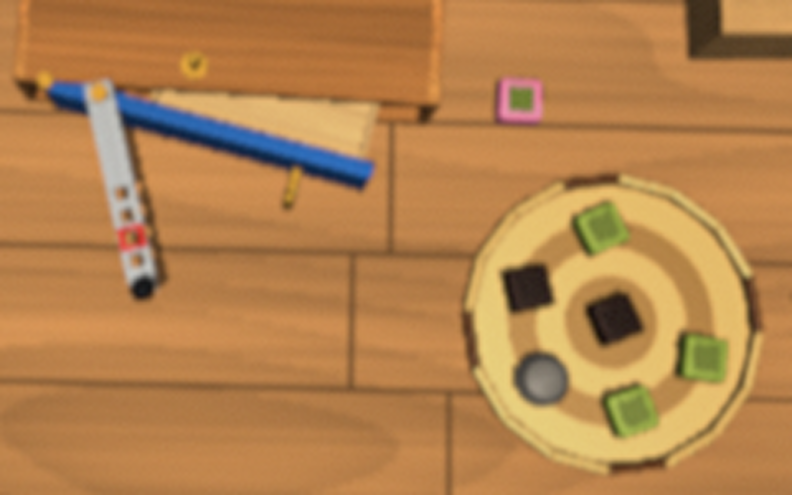

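The crop confirms it: three plain green bars in the basket, and the pink-rimmed block outside is the decoy. I'll start by pinching the ball. Swinging the stay inward first keeps it clear of the bottle when the door opens.

jog_arm(rows=[0.05, -0.08, 0, 0, 0, 0, 1, 0.1, -0.17, 0, 0, 0, 0, 1, 0.15, -0.26, 0, 0, 0, 0, 1, 0.2, -0.35, 0, 0, 0, 0, 1, 0.25, -0.43, 0, 0, 0, 0, 1, 0.275, -0.473, 0, 0, 0, 0, 1, 0.275, -0.473, -0.04, 0, 0, 0, 1, 0.275, -0.473, -0.08, 0, 0, 0, 1, 0.275, -0.473, -0.119, 0, 0, 0, 1, 0.275, -0.473, -0.12, 0, 0, 0, 1], newtons=15)

```text
time_s: 1.4
tcp_pos: [0.4829, 0.1135, 0.1003]
eef_rot: [-0.001, 0.17, 0.985, -0.001]
force: [-0.2, 0.4, -0.1]
gripper_width: 0.0868
grip_force: 0.0
```

jog_arm(rows=[0, 0, 0, 0, 0, 0, 0, 0, 0, 0, 0, 0, 0, -0.5, 0, 0, 0, 0, 0, 0, -1, 0, 0, 0, 0, 0, 0, -1, 0, 0, 0, 0, 0, 0, -1, 0, 0, 0, 0, 0, 0, -1])

```text
time_s: 2.15
tcp_pos: [0.4833, 0.1164, 0.1027]
eef_rot: [0.0, 0.169, 0.986, 0.0]
force: [0.5, -0.9, -0.3]
gripper_width: 0.0348
grip_force: 0.0
```

jog_arm(rows=[0, 0, 0, 0, 0, 0, -1, 0, 0, 0, 0, 0, 0, -1, 0, 0, 0, 0, 0, 0, -1, 0, 0, 0, 0, 0, 0, -1])

```text
time_s: 2.65
tcp_pos: [0.4833, 0.1163, 0.1025]
eef_rot: [-0.0, 0.169, 0.986, 0.0]
force: [0.2, 0.9, -0.8]
gripper_width: 0.0208
grip_force: 15.0
```

```bash
cat > k.py <<'E'
import numpy as np
yaw=-0.038;O=np.array([.6613,.0518])
X=np.array([np.cos(yaw),np.sin(yaw)]);Y=np.array([-np.sin(yaw),np.cos(yaw)])
w=lambda x,y:O+x*X+y*Y
def ball(th,rel,phi):
    p=np.array([-.05*np.sin(th),.16-.05*np.cos(th)])
    a=th-rel;r=.178*np.cos(phi)-.022*np.sin(phi)
    b=p+r*np.array([-np.sin(a),-np.cos(a)])
    return np.r_[w(*b),.096+.178*np.sin(phi)+.022*np.cos(phi)]
if __name__=="__main__":
    s=np.array([.4833,.1164,.1027]);print("peg",w(.022,.03))
    lst=[(.216,-1.047,p) for p in(0,.16,.33)]+[(.216,r,.33) for r in np.arange(-.85,.46,.2)]
    lst+= [(.216+t*.984,.35+t*1.4,.33) for t in np.linspace(0.1,1,12)]+[(1.2,1.75,p) for p in (.25,.17,.1,.05,0)]
    b0=ball(*lst[0]);print(b0)
    for l in lst: print(np.round(l,3),(ball(*l)-b0).round(4))
E
python3 k.py
```

```text
peg [0.68442384 0.08094254]
[0.48325377 0.11584549 0.118     ]
[ 0.216 -1.047  0.   ] [0. 0. 0.]
[ 0.216 -1.047  0.16 ] [0.0056 0.0015 0.0281]
[ 0.216 -1.047  0.33 ] [0.0161 0.0045 0.0565]
[ 0.216 -0.85   0.33 ] [ 0.0275 -0.0251  0.0565]
[ 0.216 -0.65   0.33 ] [ 0.0448 -0.0523  0.0565]
[ 0.216 -0.45   0.33 ] [ 0.0672 -0.0755  0.0565]
[ 0.216 -0.25   0.33 ] [ 0.0937 -0.0938  0.0565]
[ 0.216 -0.05   0.33 ] [ 0.1233 -0.1064  0.0565]
[0.216 0.15  0.33 ] [ 0.1548 -0.113   0.0565]
[0.216 0.35  0.33 ] [ 0.187  -0.1131  0.0565]
[0.314 0.49  0.33 ] [ 0.189  -0.1108  0.0565]
[0.395 0.605 0.33 ] [ 0.1907 -0.1084  0.0565]
[0.475 0.719 0.33 ] [ 0.1925 -0.1056  0.0565]
[0.556 0.834 0.33 ] [ 0.1944 -0.1023  0.0565]
[0.636 0.948 0.33 ] [ 0.1965 -0.0985  0.0565]
[0.717 1.063 0.33 ] [ 0.1987 -0.0943  0.0565]
[0.797 1.177 0.33 ] [ 0.2011 -0.0896  0.0565]
[0.878 1.292 0.33 ] [ 0.2037 -0.0846  0.0565]
[0.958 1.406 0.33 ] [ 0.2064 -0.0792  0.0565]
[1.039 1.521 0.33 ] [ 0.2094 -0.0735  0.0565]
[1.119 1.635 0.33 ] [ 0.2125 -0.0674  0.0565]
[1.2  1.75 0.33] [ 0.2159 -0.0611  0.0565]
[1.2  1.75 0.25] [ 0.2187 -0.0661  0.0434]
[1.2  1.75 0.17] [ 0.221  -0.0702  0.0298]
[1.2  1.75 0.1 ] [ 0.2226 -0.073   0.0177]
[1.2  1.75 0.05] [ 0.2234 -0.0745  0.0089]
[1.2  1.75 0.  ] [ 0.2241 -0.0757  0.    ]
```

jog_arm(rows=[0.006, 0.002, 0.028, 0, 0, 0, -1, 0.016, 0.005, 0.056, 0, 0, 0, -1, 0.028, -0.025, 0.056, 0, 0, 0, -1, 0.045, -0.052, 0.056, 0, 0, 0, -1, 0.067, -0.076, 0.056, 0, 0, 0, -1, 0.094, -0.094, 0.056, 0, 0, 0, -1, 0.123, -0.106, 0.056, 0, 0, 0, -1, 0.155, -0.113, 0.056, 0, 0, 0, -1, 0.187, -0.113, 0.056, 0, 0, 0, -1, 0.187, -0.113, 0.056, 0, 0, 0, -1], newtons=25)

```text
time_s: 3.9
tcp_pos: [0.6721, -0.0034, 0.1589]
eef_rot: [0.001, 0.172, 0.985, -0.004]
force: [-0.1, -14.4, 5.9]
gripper_width: 0.0204
grip_force: 25.0
```

Run:
```python
from h import *
f=grab("top");cv2.imwrite("pics/t2.png",cv2.resize(f["img"][130:260,230:400],None,fx=3.5,fy=3.5,interpolation=cv2.INTER_CUBIC))
```

```text
(no output)
```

View pics/t2.png

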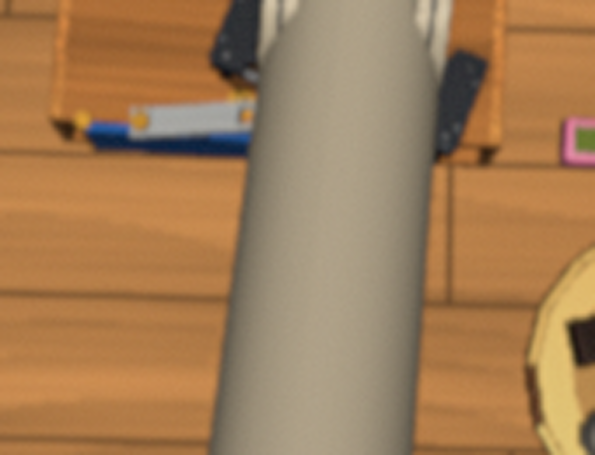

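The stay is now on the inner side of the door at a small positive swing, and the door has gone nearly shut. I'll swing the stay further in before pushing the door open with it.

jog_arm(rows=[0.005, -0.007, 0, 0, 0, 0, -1, 0.015, -0.006, 0, 0, 0, 0, -1, 0.026, -0.004, 0, 0, 0, 0, -1, 0.038, 0, 0, 0, 0, 0, -1, 0.05, 0.003, 0, 0, 0, 0, -1, 0.062, 0.008, 0, 0, 0, 0, -1, 0.073, 0.014, 0, 0, 0, 0, -1, 0.073, 0.014, 0, 0, 0, 0, -1, 0.073, 0.014, 0, 0, 0, 0, -1])

```text
time_s: 5.08
tcp_pos: [0.7436, 0.0175, 0.1583]
eef_rot: [-0.0, 0.169, 0.986, -0.0]
force: [0.4, -2.7, -0.1]
gripper_width: 0.0172
grip_force: 23.9
```

Run:
```python
from h import *
f=grab("top");cv2.imwrite("pics/t3.png",cv2.resize(f["img"][130:260,230:400],None,fx=3.5,fy=3.5,interpolation=cv2.INTER_CUBIC))
```

```text
(no output)
```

View pics/t3.png

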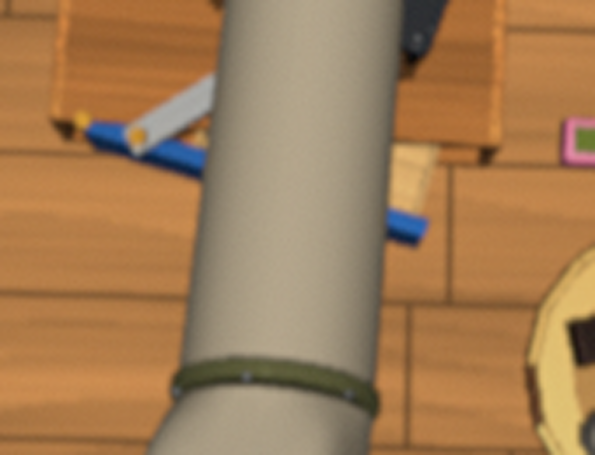

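The stay has passed over the peg and the door is opening. I'll carry on to the point above the target.

jog_arm(rows=[-0.004, 0.004, 0, 0, 0, 0, -1, -0.008, 0.008, 0, 0, 0, 0, -1, -0.013, 0.012, 0, 0, 0, 0, -1, -0.018, 0.016, 0, 0, 0, 0, -1, -0.024, 0.02, 0, 0, 0, 0, -1, -0.03, 0.025, 0, 0, 0, 0, -1, -0.036, 0.03, 0, 0, 0, 0, -1, -0.042, 0.035, 0, 0, 0, 0, -1, -0.042, 0.035, 0, 0, 0, 0, -1])

```text
time_s: 6.25
tcp_pos: [0.7001, 0.0549, 0.158]
eef_rot: [-0.001, 0.168, 0.986, 0.001]
force: [-0.1, 2.4, -1.6]
gripper_width: 0.0177
grip_force: 23.8
```

```bash
cat > st.py <<'E'
from h import *
import k,sys
f=grab("top");P=pts(f);hsv=cv2.cvtColor(f["img"],cv2.COLOR_BGR2HSV);Z=P[...,2]
b=(hsv[...,0]>100)&(hsv[...,0]<125)&(hsv[...,1]>150)&(abs(Z-.088)<.006)&(P[...,0]>.3)&(P[...,0]<.7)
q=P[b][:,:2];c=q.mean(0);d=np.linalg.svd(q-c)[2][0] if len(q)<4000 else 0
if d[0]>0:d=-d
print("door n",len(q),"theta",np.arctan2(-d@k.X,-d@k.Y))
g=f["img"][120:270,230:400];cv2.imwrite(sys.argv[1],cv2.resize(g,None,fx=3.5,fy=3.5,interpolation=cv2.INTER_CUBIC))
s=grab("scene");u,v=map(int,proj(s,[.69,.08,.11]));print("scene peg",u,v)
g=s["img"][max(v-70,0):v+50,u-90:u+80]
a=cv2.imread(sys.argv[1]);g=cv2.resize(g,(a.shape[1],int(g.shape[0]*a.shape[1]/g.shape[1])),interpolation=cv2.INTER_CUBIC)
o=np.vstack([a,g]);cv2.imwrite(sys.argv[1],cv2.resize(o,None,fx=.63,fy=.63,interpolation=cv2.INTER_AREA))
E
python3 st.py pics/t4.png
```

```text
door n 397 theta 1.40069846738418
scene peg 375 209
```

View pics/t4.png

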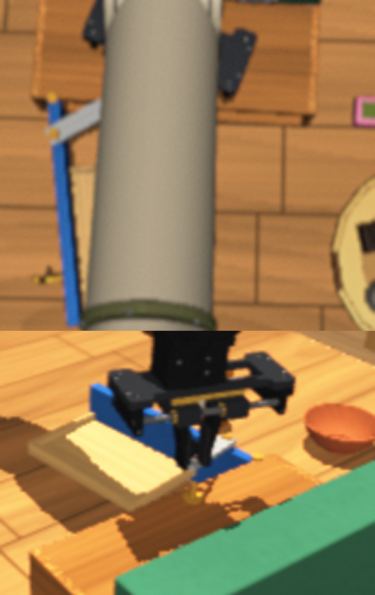

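The door reads 1.40, slightly past target, because the ball has slipped to the fingertips (lift ≈0.19). I'll move back to the correct point and check the door angle.

jog_arm(rows=[0.001, -0.003, 0, 0, 0, 0, -1, 0.003, -0.006, 0, 0, 0, 0, -1, 0.004, -0.009, 0, 0, 0, 0, -1, 0.004, -0.009, 0, 0, 0, 0, -1])

```text
time_s: 6.85
tcp_pos: [0.7059, 0.0415, 0.159]
eef_rot: [0.001, 0.17, 0.985, -0.001]
force: [0.9, -1.6, 0.2]
gripper_width: 0.018
grip_force: 24.1
```

```bash
python3 st.py pics/t5.png
```

```text
door n 164 theta 1.1012518390507262
scene peg 375 209
```

jog_arm(rows=[-0.001, 0.003, 0, 0, 0, 0, -1, -0.001, 0.003, 0, 0, 0, 0, -1])

```text
time_s: 7.2
tcp_pos: [0.7042, 0.0468, 0.1587]
eef_rot: [-0.0, 0.169, 0.986, 0.0]
force: [0.3, 0.2, -1.3]
gripper_width: 0.0175
grip_force: 24.0
```

```bash
python3 st.py pics/t5.png
python3 - <<'E'
from h import *
print(sensors.get_obs()["tcp_pos"])
s=grab("scene");u,v=map(int,proj(s,[.69,.08,.11]))
cv2.imwrite("pics/t6.png",cv2.resize(s["img"][v-50:v+40,u-60:u+60],None,fx=6,fy=6,interpolation=cv2.INTER_CUBIC))
E
```

```text
door n 217 theta 1.2132609584856087
scene peg 375 209
[0.70409888 0.04698551 0.15843927]
```

View pics/t6.png

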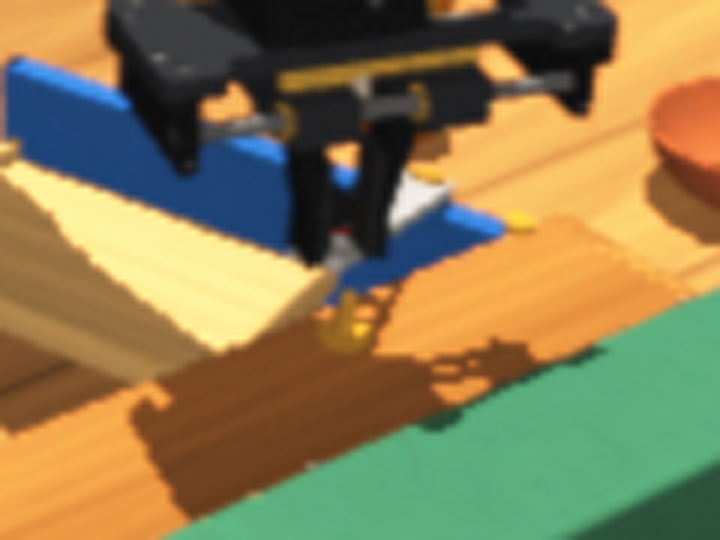

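The bar hovers over the peg (peg at (347,320), red ring at about (340,232)) and the door reads 1.21. Lowering along the arc.

jog_arm(rows=[0.001, -0.001, -0.004, 0, 0, 0, -1, 0.001, -0.002, -0.008, 0, 0, 0, -1, 0.002, -0.003, -0.012, 0, 0, 0, -1, 0.002, -0.004, -0.016, 0, 0, 0, -1, 0.003, -0.005, -0.021, 0, 0, 0, -1, 0.003, -0.006, -0.026, 0, 0, 0, -1, 0.004, -0.006, -0.03, 0, 0, 0, -1, 0.004, -0.006, -0.03, 0, 0, 0, -1])

```text
time_s: 8.35
tcp_pos: [0.7087, 0.0394, 0.1286]
eef_rot: [0.0, 0.169, 0.986, -0.0]
force: [0.0, -0.5, -0.3]
gripper_width: 0.0049
grip_force: 0.4
```

```bash
python3 st.py pics/t7.png;python3 - <<'E'
from h import *
s=grab("scene");u,v=map(int,proj(s,[.69,.08,.11]))
cv2.imwrite("pics/t8.png",cv2.resize(s["img"][v-50:v+40,u-60:u+60],None,fx=6,fy=6,interpolation=cv2.INTER_CUBIC))
E
```

```text
door n 366 theta 1.3500134129009558
scene peg 375 209
```

View pics/t8.png

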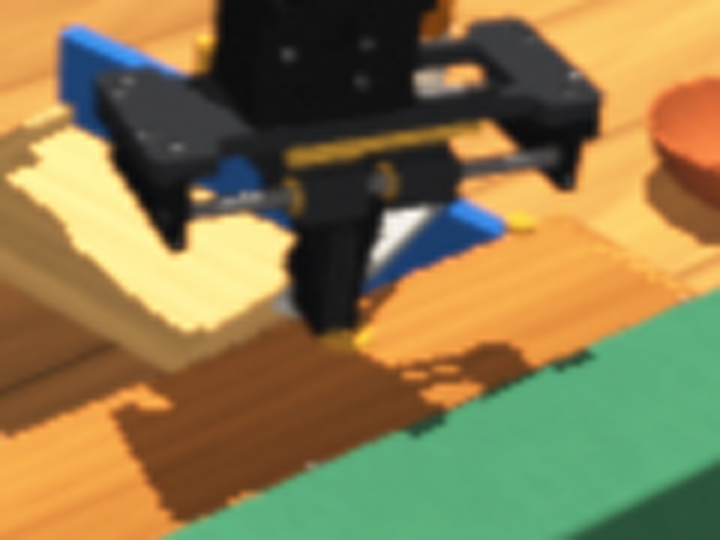

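The ball slipped out and the stay dropped. I'll clear the arm and measure where things are.

jog_arm(rows=[0, 0, 0.03, 0, 0, 0, -1, 0, 0, 0.08, 0, 0, 0, 0, -0.03, -0.05, 0.1, 0, 0, 0, 1, -0.06, -0.1, 0.1, 0, 0, 0, 1, -0.09, -0.15, 0.1, 0, 0, 0, 1, -0.12, -0.2, 0.1, 0, 0, 0, 1, -0.15, -0.24, 0.1, 0, 0, 0, 1, -0.15, -0.24, 0.1, 0, 0, 0, 1])

```text
time_s: 9.5
tcp_pos: [0.5558, -0.2035, 0.2291]
eef_rot: [0.0, 0.172, 0.985, 0.0]
force: [-0.5, 0.5, 0.5]
gripper_width: 0.0626
grip_force: 0.0
```

```bash
cat > st2.py <<'E'
from h import *
import k,sys
f=grab("top");P=pts(f);hsv=cv2.cvtColor(f["img"],cv2.COLOR_BGR2HSV);Z=P[...,2]
b=(hsv[...,0]>100)&(hsv[...,0]<125)&(hsv[...,1]>150)&(abs(Z-.088)<.006)&(P[...,0]>.3)&(P[...,0]<.7)
q=P[b][:,:2];c=q.mean(0);d=np.linalg.svd(q-c)[2][0]
if d[0]>0:d=-d
th=np.arctan2(-d@k.X,-d@k.Y);print("door n",len(q),"theta",th)
piv=k.w(-.05*np.sin(th),.16-.05*np.cos(th));print("pivot",piv)
red=((hsv[...,0]<8)|(hsv[...,0]>172))&(hsv[...,1]>120)&(Z>.085)&(Z<.14)&(P[...,0]>.6)&(P[...,1]<.2)
if red.sum():
    uv=np.argwhere(red)[:,::-1].mean(0);print("red",red.sum(),uv,ray(f,*uv,.099),np.median(P[red],0))
bl=(hsv[...,2]<70)&(Z>.1)&(Z<.16)&(P[...,0]>.6)&(P[...,1]<.2)&(P[...,1]>-.1)&(P[...,0]<.8)
if bl.sum():
    uv=np.argwhere(bl)[:,::-1].mean(0);print("ball",bl.sum(),uv,ray(f,*uv,.12),np.median(P[bl],0))
print("peg",k.w(.022,.03))
cv2.imwrite(sys.argv[1],cv2.resize(f["img"][130:230,220:380],None,fx=5,fy=5,interpolation=cv2.INTER_CUBIC))
E
python3 st2.py pics/t9.png
```

```text
door n 402 theta 1.3934738408475915
pivot [0.61786302 0.20474088]
red 39 [296.1025641  162.69230769] [0.67166062 0.08615835 0.099     ] [0.66634945 0.08598721 0.11750879]
ball 30 [310.36666667 154.63333333] [0.69132526 0.04519469 0.12      ] [0.68255335 0.04579577 0.15278973]
peg [0.68442384 0.08094254]
```

View pics/t9.png

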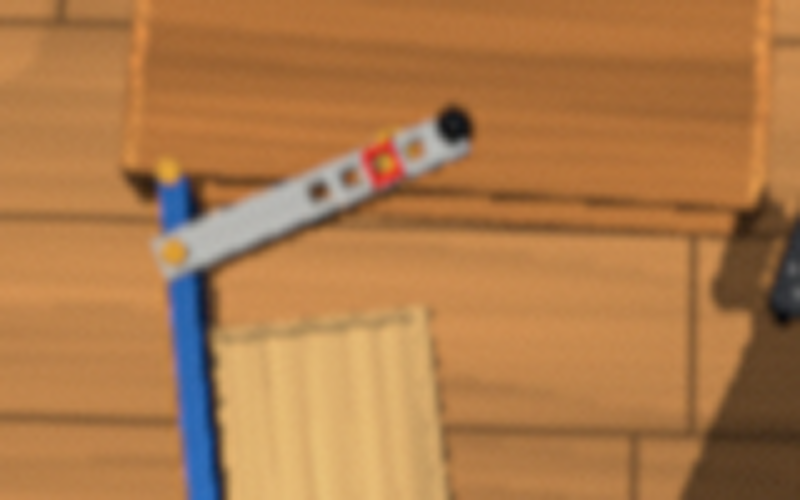

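The bar rests on the peg tip: the peg shows just past the bar's edge at crop (388,137). The door is at 1.39, about 0.2 too wide. I'll re-pinch the ball lower with the fingers square to the bar, lift it, and bring it back.

jog_arm(rows=[0.02, 0.04, 0, 0, 0, -0.15, 1, 0.05, 0.09, 0, 0, 0, -0.3, 1, 0.07, 0.14, 0, 0, 0, -0.45, 1, 0.1, 0.19, 0, 0, 0, -0.6, 1, 0.127, 0.248, 0, 0, 0, -0.78, 1, 0.127, 0.248, 0, 0, 0, -0.78, 1, 0.127, 0.248, 0, 0, 0, -0.78, 1])

```text
time_s: 10.42
tcp_pos: [0.6852, 0.05, 0.2278]
eef_rot: [-0.0, 0.53, 0.848, -0.0]
force: [-0.7, -0.7, -0.6]
gripper_width: 0.087
grip_force: 0.0
```

jog_arm(rows=[-0.002, -0.003, -0.04, 0, 0, 0, 1, -0.002, -0.003, -0.07, 0, 0, 0, 1, -0.002, -0.003, -0.09, 0, 0, 0, 1, -0.002, -0.003, -0.09, 0, 0, 0, 1])

```text
time_s: 10.92
tcp_pos: [0.6825, 0.0448, 0.1376]
eef_rot: [-0.001, 0.531, 0.847, -0.001]
force: [-0.5, -0.3, 0.8]
gripper_width: 0.0871
grip_force: 0.0
```

jog_arm(rows=[0, 0, -0.012, 0, 0, 0, 1, 0, 0, -0.012, 0, 0, 0, 0, 0, 0, -0.012, 0, 0, 0, -1, 0, 0, -0.012, 0, 0, 0, -1, 0, 0, -0.012, 0, 0, 0, -1, 0, 0, -0.012, 0, 0, 0, -1, 0, 0, -0.012, 0, 0, 0, -1, 0, 0, -0.012, 0, 0, 0, -1, 0, 0, -0.012, 0, 0, 0, -1, 0, 0, -0.012, 0, 0, 0, -1], newtons=20)

```text
time_s: 12.18
tcp_pos: [0.6833, 0.0453, 0.1265]
eef_rot: [-0.0, 0.531, 0.847, 0.0]
force: [-0.1, 0.9, -0.6]
gripper_width: 0.0203
grip_force: 20.0
```

jog_arm(rows=[-0.001, 0.002, 0.007, 0, 0, 0, -1, -0.002, 0.004, 0.014, 0, 0, 0, -1, -0.002, 0.006, 0.02, 0, 0, 0, -1, 0.003, 0.006, 0.02, 0, 0, 0, -1, 0.008, 0.006, 0.02, 0, 0, 0, -1, 0.013, 0.005, 0.02, 0, 0, 0, -1, 0.019, 0.005, 0.02, 0, 0, 0, -1, 0.019, 0.005, 0.02, 0, 0, 0, -1, 0.019, 0.005, 0.02, 0, 0, 0, -1])

```text
time_s: 13.3
tcp_pos: [0.7027, 0.0491, 0.1469]
eef_rot: [0.001, 0.532, 0.847, -0.0]
force: [0.1, -1.5, -1.1]
gripper_width: 0.0207
grip_force: 20.0
```

```bash
python3 st2.py pics/t10.png; python3 -c "
from h import *
print(sensors.get_obs()['tcp_pos'])"
```

```text
door n 123 theta 1.1723257781056438
pivot [0.62059199 0.19404876]
peg [0.68442384 0.08094254]
[0.70266918 0.04918989 0.14700021]
```

jog_arm(rows=[0.001, -0.002, -0.006, 0, 0, 0, -1, 0.002, -0.003, -0.012, 0, 0, 0, -1, 0.003, -0.005, -0.017, 0, 0, 0, -1, 0.003, -0.006, -0.022, 0, 0, 0, -1, 0.004, -0.007, -0.027, 0, 0, 0, -1, 0.004, -0.008, -0.032, 0, 0, 0, -1, 0.005, -0.009, -0.037, 0, 0, 0, -1, 0.005, -0.009, -0.041, 0, 0, 0, -1, 0.005, -0.009, -0.041, 0, 0, 0, -1])

```text
time_s: 14.48
tcp_pos: [0.7073, 0.0411, 0.1053]
eef_rot: [-0.0, 0.531, 0.847, -0.0]
force: [0.2, -0.8, 0.0]
gripper_width: 0.0202
grip_force: 20.0
```

```bash
python3 st2.py pics/t11.png
```

```text
door n 176 theta 1.212908885789642
pivot [0.619915   0.19596151]
peg [0.68442384 0.08094254]
```

It went down with no resistance and the door reads 1.21. Releasing, clearing away and checking.

jog_arm(rows=[0, 0, -0.001, 0, 0, 0, -0.5, 0, 0, -0.001, 0, 0, 0, 0, 0, 0, -0.001, 0, 0, 0, 0, 0, 0, 0.03, 0, 0, 0, 0.2, 0, 0, 0.08, 0, 0, 0, 1, -0.03, -0.05, 0.12, 0, 0, 0, 1, -0.06, -0.1, 0.12, 0, 0, 0, 1, -0.09, -0.15, 0.12, 0, 0, 0, 1, -0.13, -0.2, 0.12, 0, 0, 0, 1, -0.15, -0.25, 0.12, 0, 0, 0, 1])

```text
time_s: 15.78
tcp_pos: [0.5557, -0.21, 0.2261]
eef_rot: [0.0, 0.531, 0.847, 0.001]
force: [0.8, -0.5, -0.2]
gripper_width: 0.0863
grip_force: 0.0
```

```bash
python3 st2.py pics/t12.png; python3 m.py | grep -E "green|dark|grey|basket"
```

```text
door n 404 theta 1.206399486513861
pivot [0.62001835 0.19565288]
red 39 [298.1025641  158.33333333] [0.68481068 0.08075477 0.099     ] [0.68538324 0.0805762  0.09979248]
ball 30 [312.2        149.33333333] [0.70709114 0.04035073 0.12      ] [0.70544606 0.04081622 0.12414073]
peg [0.68442384 0.08094254]
dark [398.9 226.2] 129 ray [ 0.5001 -0.2254  0.036 ] med [ 0.5006 -0.2255  0.0363] ang 76.0 [11.9 12.4]
basket (0.4714539349079132, -0.30894607305526733) 0.13857822120189667
```

View pics/t12.png

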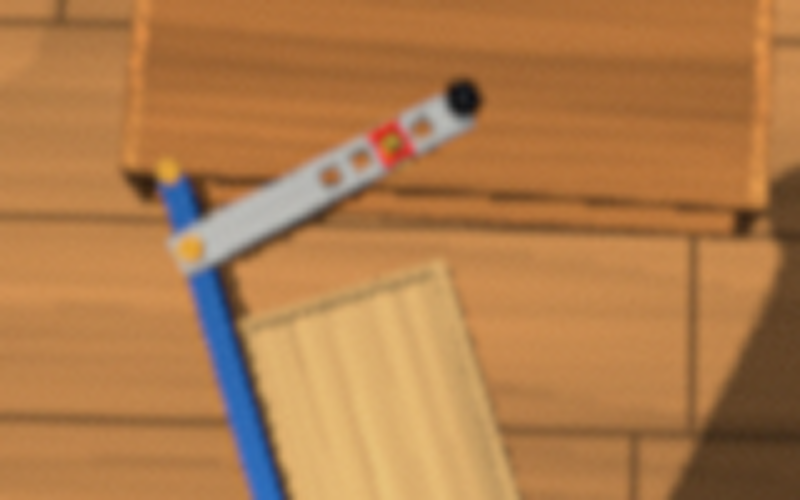

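Step 1 is met: the peg shows inside the red ring at crop (392,143), the bar is level, and the door is at 1.206. Next I measure the tray, then move the arm aside to measure the soaps.

Run:
```python
from h import *
import k
f=grab("top");P=pts(f)
th=1.206;H=k.w(0,.16);d=-np.sin(th)*k.X-np.cos(th)*k.Y;n=np.cos(th)*k.X-np.sin(th)*k.Y
a=(P[...,:2]-H)@d;b=(P[...,:2]-H)@n;Z=P[...,2]
for lo,hi in((.028,.0395),(.041,.052)):
    m=(a>0.02)&(a<.32)&(b>-.0)&(b<.2)&(Z>lo)&(Z<hi)
    print(lo,m.sum(),np.percentile(a[m],[0,1,5,50,95,99,100]).round(4),np.percentile(b[m],[0,1,5,50,95,99,100]).round(4),np.median(Z[m]))
m=(a>.1)&(a<.2)&(Z>.041)&(Z<.052)&(b>.1)&(b<.2);print("outer rim b",np.percentile(b[m],[5,50,95]))
for lo,hi in((.02,.1),(.2,.32)):
    m=(a>lo)&(a<hi)&(Z>.041)&(Z<.052)&(b>.03)&(b<.11);print("rim a",m.sum(),np.percentile(a[m],[5,50,95]) if m.sum() else 0)
print("H",H,"d",d,"n",n)
```

```text
0.028 2598 [0.0706 0.0945 0.1023 0.191  0.2762 0.2836 0.2918] [0.0084 0.0094 0.0143 0.0705 0.1269 0.1317 0.1359] 0.033840749557584426
0.041 386 [0.0214 0.0846 0.0889 0.1856 0.2907 0.2917 0.2941] [0.0084 0.0086 0.0102 0.1224 0.1398 0.1405 0.1406] 0.045703871756194614
outer rim b [0.13284306 0.13657853 0.14023735]
rim a 61 [0.08780283 0.09119371 0.09390779]
rim a 57 [0.28608852 0.28896106 0.2916158 ]
H [0.66737854 0.21168449] d [-0.94707561 -0.32101056] n [ 0.32101056 -0.94707561]
```

jog_arm(rows=[0, 0.06, 0.02, 0, 0, 0, 1, 0, 0.12, 0.04, 0, 0, 0, 1, 0, 0.18, 0.05, 0, 0, 0, 1, 0, 0.24, 0.05, 0, 0, 0, 1, 0, 0.26, 0.05, 0, 0, 0, 1, 0, 0.26, 0.05, 0, 0, 0, 1])

```text
time_s: 16.68
tcp_pos: [0.5572, 0.0534, 0.2754]
eef_rot: [-0.0, 0.529, 0.848, -0.0]
force: [0.6, -0.7, -0.4]
gripper_width: 0.087
grip_force: 0.0
```

```bash
python3 m.py | grep -E "green|dark|grey|basket"
python3 - <<'E'
from h import *
o=sensors.get_obs();print(o["tcp_pos"],o["eef_rot"],o["qpos"])
f=grab("top");hsv=cv2.cvtColor(f["img"],cv2.COLOR_BGR2HSV)
cv2.imwrite("pics/t13.png",cv2.resize(f["img"][180:290,360:490],None,fx=5,fy=5,interpolation=cv2.INTER_CUBIC))
E
```

```text
green [397.6 169.6] 25 ray [ 0.6736 -0.2222  0.036 ] med [ 0.6741 -0.2237  0.0299] ang 90.0 [4. 5.]
green [418.2 220.3] 163 ray [ 0.5194 -0.2834  0.036 ] med [ 0.5199 -0.2829  0.036 ] ang 63.4 [13.  12.5]
green [452.4 248.1] 175 ray [ 0.4387 -0.3848  0.036 ] med [ 0.4389 -0.3843  0.0361] ang 90.0 [14. 13.]
green [430.7 264.1] 176 ray [ 0.3899 -0.3189  0.036 ] med [ 0.3901 -0.3194  0.0361] ang 71.6 [13.3 13.3]
dark [399.3 226.7] 133 ray [ 0.4985 -0.2263  0.036 ] med [ 0.4979 -0.2257  0.0368] ang 77.5 [11.2 11.8]
dark [425.3 236. ] 144 ray [ 0.4727 -0.3042  0.036 ] med [ 0.4728 -0.3033  0.0358] ang 63.4 [12.1 12.1]
grey [403.7 254.5] 157 ray [ 0.4164 -0.2389  0.036 ] med [ 0.4174 -0.2398  0.0326] ang 90.0 [13. 13.]
basket (0.4721677899360657, -0.31014811992645264) 0.13876701891422272
[0.55733206 0.05112513 0.27549672] [ 8.69481553e-05  5.30807339e-01  8.47492480e-01 -2.41436883e-04] [-0.6447974   0.16741043  0.53956275  1.58138343 -0.08624739  1.416958
  0.35353292]
```

View pics/t13.png

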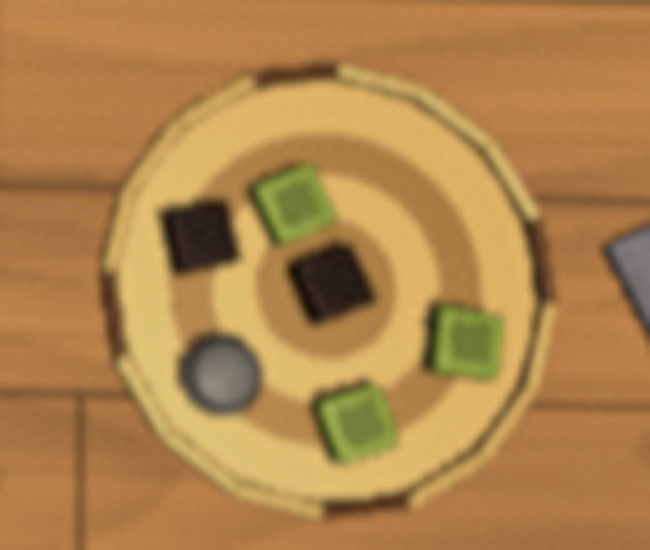

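The tray floor spans a = 0.094–0.285 along the door and b = 0.0085–0.133 off the panel. One soap has been knocked to (0.5195,-0.283), between the blacks at crop (200,236) and (332,282). The other two green soaps, at crop (467,343) and (356,420), haven't moved. I'll take the knocked one first, using a part-open hand across the freer pair of faces.

jog_arm(rows=[-0.004, -0.035, 0, 0, 0, -0.18, 0.195, -0.008, -0.07, 0, 0, 0, -0.36, 0.195, -0.012, -0.105, 0, 0, 0, -0.54, 0.195, -0.016, -0.14, 0, 0, 0, -0.72, 0.195, -0.02, -0.175, -0.02, 0, 0, -0.9, 0.195, -0.024, -0.21, -0.05, 0, 0, -1.08, 0.195, -0.028, -0.25, -0.08, 0, 0, -1.26, 0.195, -0.032, -0.3, -0.12, 0, 0, -1.44, 0.195, -0.036, -0.338, -0.155, 0, 0, -1.59, 0.195, -0.036, -0.338, -0.175, 0, 0, -1.59, 0.195])

```text
time_s: 18.02
tcp_pos: [0.5179, -0.2923, 0.0991]
eef_rot: [0.001, 0.978, 0.209, -0.001]
force: [0.2, -0.1, -0.3]
gripper_width: 0.052
grip_force: 0.0
```

jog_arm(rows=[0, 0, 0, 0, 0, 0, 0.195, 0, 0, -0.03, 0, 0, 0, 0.195, 0, 0, -0.03, 0, 0, 0, 0.195])

```text
time_s: 18.4
tcp_pos: [0.5211, -0.2855, 0.0704]
eef_rot: [-0.001, 0.977, 0.215, -0.0]
force: [0.4, -0.1, 0.4]
gripper_width: 0.0519
grip_force: 0.0
```

Run:
```python
from h import *
o=sensors.get_obs();print(o["tcp_pos"],o["eef_rot"],o["gripper_width"],o["qpos"])
s=grab("scene");u,v=map(int,proj(s,[.5,-.27,.04]))
cv2.imwrite("pics/t14.png",cv2.resize(s["img"][v-50:v+40,u-60:u+60],None,fx=6,fy=6,interpolation=cv2.INTER_CUBIC))
```

```text
[ 0.52113982 -0.28550986  0.07037418] [-6.53321309e-04  9.76570066e-01  2.15198157e-01 -4.82607490e-04] 0.05191653277155333 [-0.2116494   0.50734892  0.81485499  1.74823021 -0.41536612  1.06911107
 -0.39146682]
```

View pics/t14.png

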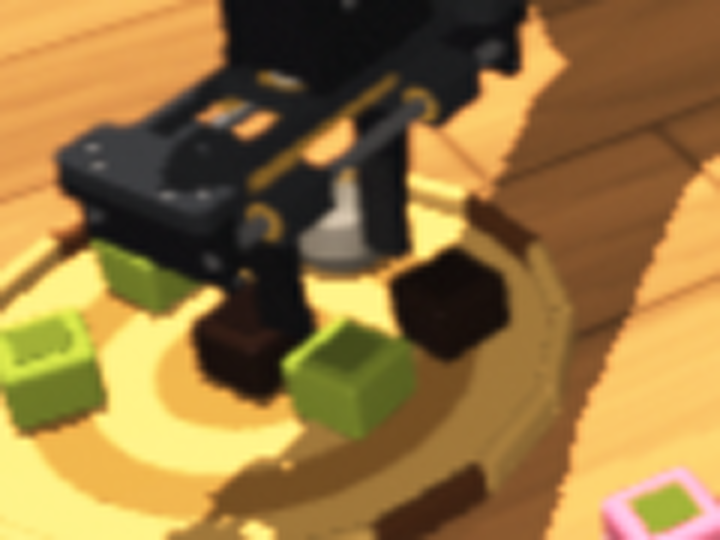

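The view shows the knocked green soap at (350,375), with blacks to its left (240,345) and right (450,300). The hand is lined up above it, fingers clear of the blacks.

jog_arm(rows=[0, -0.001, -0.02, 0, 0, 0, 0.195, 0, -0.001, -0.035, 0, 0, 0, 0.195, 0, -0.001, -0.047, 0, 0, 0, 0.195, 0, -0.001, -0.058, 0, 0, 0, 0.195, 0, -0.001, -0.058, 0, 0, 0, 0.195, 0, -0.001, -0.058, 0, 0, 0, -1, 0, -0.001, -0.058, 0, 0, 0, -1, 0, -0.001, -0.058, 0, 0, 0, -1, 0, -0.001, -0.058, 0, 0, 0, -1], newtons=20)

```text
time_s: 19.58
tcp_pos: [0.5216, -0.2878, 0.013]
eef_rot: [0.0, 0.977, 0.214, 0.0]
force: [-1.1, 1.0, 5.0]
gripper_width: 0.0395
grip_force: 20.0
```

jog_arm(rows=[0, 0, 0.05, 0, 0, 0, -1, 0, 0, 0.1, 0, 0, 0, -1, 0.005, 0.05, 0.12, 0, 0, -0.05, -1, 0.012, 0.11, 0.13, 0, 0, -0.1, -1, 0.019, 0.17, 0.13, 0, 0, -0.1, -1, 0.026, 0.23, 0.13, 0, 0, -0.1, -1, 0.033, 0.29, 0.13, 0, 0, -0.1, -1, 0.04, 0.345, 0.13, 0, 0, -0.1, -1, 0.046, 0.39, 0.13, 0, 0, -0.1, -1, 0.046, 0.39, 0.11, 0, 0, -0.1, -1])

```text
time_s: 20.82
tcp_pos: [0.568, 0.1073, 0.1228]
eef_rot: [-0.001, 0.986, 0.169, 0.001]
force: [-0.4, 0.2, 0.3]
gripper_width: 0.0401
grip_force: 20.0
```

jog_arm(rows=[0, 0, -0.03, 0, 0, 0, -1, 0, 0, -0.06, 0, 0, 0, -1, 0, 0, -0.07, 0, 0, 0, -1, 0, 0, -0.077, 0, 0, 0, -1, 0, 0, -0.077, 0, 0, 0, -1])

```text
time_s: 21.45
tcp_pos: [0.5676, 0.1021, 0.0459]
eef_rot: [0.0, 0.986, 0.165, 0.0]
force: [0.6, -0.2, 0.3]
gripper_width: 0.0394
grip_force: 20.0
```

jog_arm(rows=[0, 0, -0.003, 0, 0, 0, -1, 0, 0, -0.004, 0, 0, 0, -1, 0, 0, -0.004, 0, 0, 0, 0.2, 0, 0, -0.004, 0, 0, 0, 0.3, 0, 0, -0.004, 0, 0, 0, 0.3, 0, 0, 0.03, 0, 0, 0, 0.3, 0, 0, 0.07, 0, 0, 0, 0.3, -0.01, -0.05, 0.1, 0, 0, 0, 0.3, -0.02, -0.11, 0.1, 0, 0, 0, 0.3])

```text
time_s: 22.58
tcp_pos: [0.5486, -0.0081, 0.1479]
eef_rot: [-0.0, 0.986, 0.166, 0.002]
force: [1.3, -0.6, -1.1]
gripper_width: 0.0566
grip_force: 0.0
```

```bash
cat > g.py <<'E'
from h import *
import k
f=grab("top");P=pts(f);hsv=cv2.cvtColor(f["img"],cv2.COLOR_BGR2HSV);Z=P[...,2]
m=(hsv[...,0]>28)&(hsv[...,0]<48)&(hsv[...,1]>110)&(Z>.02)&(Z<.09)
th=1.206;H=k.w(0,.16);d=-np.sin(th)*k.X-np.cos(th)*k.Y;n=np.cos(th)*k.X-np.sin(th)*k.Y
N,l,s,c=cv2.connectedComponentsWithStats(m.astype(np.uint8))
for i in range(1,N):
    if s[i,4]>50:
        p=np.median(P[l==i],0);w=ray(f,*c[i],p[2]);r=cv2.minAreaRect(P[l==i][:,:2].astype(np.float32))
        print("green",c[i].round(1),s[i,4],w.round(4),"ang",round(r[2],1),"tray x,y,z",((w[:2]-H)@n-.0705).round(4),(.19-(w[:2]-H)@d).round(4),round(p[2]-.015-.034,4))
o=sensors.get_obs();print(o["time_s"],o["tcp_pos"].round(4),o["gripper_width"])
E
python3 g.py; python3 st2.py pics/t15.png
```

```text
green [287.  201.6] 71 [0.5618 0.1107 0.0636] ang 20.1 tray x,y,z -0.0087 0.0576 0.0146
green [452.5 248.1] 175 [ 0.4386 -0.3849  0.0363] ang 83.8 tray x,y,z 0.421 -0.2181 -0.0127
green [430.7 264.1] 175 [ 0.3901 -0.3189  0.0361] ang 18.4 tray x,y,z 0.343 -0.2429 -0.0129
22.625 [ 0.5459 -0.0185  0.1472] 0.05633049790750512
door n 400 theta 1.207395938052091
pivot [0.6200024  0.19570008]
red 40 [298.1  158.45] [0.68446218 0.0807515  0.099     ] [0.68399437 0.08077409 0.09882483]
ball 30 [312.2        149.33333333] [0.70709114 0.04035073 0.12      ] [0.70558931 0.0408026  0.12573466]
peg [0.68442384 0.08094254]
```

The first soap is in the tray and the stay is still hooked. Next, the soap at (0.390,-0.319).

jog_arm(rows=[-0.022, -0.045, 0, 0, 0, 0, 0.35, -0.045, -0.09, 0, 0, 0, 0, 0.35, -0.068, -0.135, 0, 0, 0, 0, 0.35, -0.09, -0.18, 0, 0, 0, 0, 0.35, -0.113, -0.225, 0, 0, 0, 0, 0.35, -0.135, -0.27, -0.02, 0, 0, 0, 0.35, -0.157, -0.31, -0.05, 0, 0, 0, 0.35, -0.157, -0.31, -0.08, 0, 0, 0, 0.35, -0.157, -0.31, -0.08, 0, 0, 0, 0.35])

```text
time_s: 23.8
tcp_pos: [0.3887, -0.3174, 0.0642]
eef_rot: [-0.001, 0.986, 0.164, -0.002]
force: [0.1, 0.2, 0.7]
gripper_width: 0.0587
grip_force: 0.0
```

jog_arm(rows=[0.001, -0.001, -0.02, 0, 0, 0, 0.35, 0.001, -0.001, -0.04, 0, 0, 0, 0.35, 0.001, -0.001, -0.052, 0, 0, 0, 0.35, 0.001, -0.001, -0.052, 0, 0, 0, 0.35, 0.001, -0.001, -0.052, 0, 0, 0, -1, 0.001, -0.001, -0.052, 0, 0, 0, -1, 0.001, -0.001, -0.052, 0, 0, 0, -1, 0.001, -0.001, -0.052, 0, 0, 0, -1, 0.001, -0.001, -0.052, 0, 0, 0, -1])

```text
time_s: 24.92
tcp_pos: [0.3917, -0.3189, 0.0141]
eef_rot: [0.0, 0.986, 0.165, 0.0]
force: [-0.9, 1.0, 5.9]
gripper_width: 0.0403
grip_force: 20.0
```

jog_arm(rows=[0, 0, 0.05, 0, 0, 0, -1, 0, 0, 0.1, 0, 0, 0, -1, 0.015, 0.05, 0.12, 0, 0, 0, -1, 0.032, 0.107, 0.12, 0, 0, 0, -1, 0.048, 0.163, 0.12, 0, 0, 0, -1, 0.065, 0.22, 0.12, 0, 0, 0, -1, 0.082, 0.277, 0.12, 0, 0, 0, -1, 0.1, 0.335, 0.12, 0, 0, 0, -1, 0.119, 0.402, 0.12, 0, 0, 0, -1, 0.119, 0.402, 0.11, 0, 0, 0, -1])

```text
time_s: 26.18
tcp_pos: [0.5109, 0.0883, 0.1234]
eef_rot: [-0.0, 0.986, 0.169, 0.0]
force: [0.1, -0.5, -1.1]
gripper_width: 0.04
grip_force: 20.0
```

jog_arm(rows=[0, 0, -0.03, 0, 0, 0, -1, 0, 0, -0.06, 0, 0, 0, -1, 0, 0, -0.072, 0, 0, 0, -1, 0, 0, -0.077, 0, 0, 0, -1, 0, 0, -0.077, 0, 0, 0, -1])

```text
time_s: 26.8
tcp_pos: [0.5107, 0.0831, 0.0471]
eef_rot: [0.0, 0.986, 0.165, 0.0]
force: [0.1, 0.1, -0.0]
gripper_width: 0.04
grip_force: 20.0
```

jog_arm(rows=[0, 0, -0.003, 0, 0, 0, -1, 0, 0, -0.004, 0, 0, 0, -1, 0, 0, -0.004, 0, 0, 0, 0.2, 0, 0, -0.004, 0, 0, 0, 0.3, 0, 0, -0.004, 0, 0, 0, 0.3, 0, 0, 0.03, 0, 0, 0, 0.3, 0, 0, 0.07, 0, 0, 0, 0.3, -0.01, -0.06, 0.1, 0, 0, 0.15, 0.3, -0.02, -0.12, 0.1, 0, 0, 0.3, 0.3, -0.03, -0.18, 0.1, 0, 0, 0.48, 0.3])

```text
time_s: 28.05
tcp_pos: [0.4818, -0.0908, 0.1473]
eef_rot: [-0.0, 0.921, 0.389, 0.001]
force: [0.1, 0.3, -0.9]
gripper_width: 0.0564
grip_force: 0.0
```

jog_arm(rows=[-0.01, -0.06, 0, 0, 0, 0.17, 0.35, -0.02, -0.12, 0, 0, 0, 0.34, 0.35, -0.03, -0.18, 0, 0, 0, 0.51, 0.35, -0.036, -0.24, -0.02, 0, 0, 0.66, 0.35, -0.041, -0.287, -0.05, 0, 0, 0.66, 0.35, -0.041, -0.287, -0.08, 0, 0, 0.66, 0.35, -0.041, -0.287, -0.08, 0, 0, 0.66, 0.35])

```text
time_s: 28.92
tcp_pos: [0.4373, -0.3778, 0.0634]
eef_rot: [-0.002, 0.749, 0.662, -0.002]
force: [0.8, 1.0, 0.1]
gripper_width: 0.0589
grip_force: 0.0
```

```bash
python3 g.py; python3 st2.py pics/t15.png
```

```text
green [290.4 200.5] 160 [0.5654 0.1009 0.0636] ang 18.7 tray x,y,z 0.0017 0.0579 0.0146
green [296.4 220.3] 160 [0.5074 0.0815 0.064 ] ang 17.5 tray x,y,z 0.0014 -0.0033 0.015
green [448.3 247.8] 70 [ 0.4394 -0.3728  0.0352] ang 78.9 tray x,y,z 0.4099 -0.2136 -0.0138
28.975 [ 0.4393 -0.3766  0.0653] 0.05864623827620626
door n 400 theta 1.2061223727829251
pivot [0.62002279 0.19563976]
red 40 [298.1  158.45] [0.68446218 0.0807515  0.099     ] [0.68424796 0.08069771 0.09861946]
ball 30 [312.2        149.33333333] [0.70709114 0.04035073 0.12      ] [0.70553238 0.04081366 0.12578633]
peg [0.68442384 0.08094254]
```

jog_arm(rows=[0, -0.008, -0.005, 0, 0, 0, 0.35, 0, -0.008, -0.025, 0, 0, 0, 0.35, 0, -0.008, -0.04, 0, 0, 0, 0.35, 0, -0.008, -0.052, 0, 0, 0, 0.35, 0, -0.008, -0.052, 0, 0, 0, 0.35, 0, -0.008, -0.052, 0, 0, 0, -1, 0, -0.008, -0.052, 0, 0, 0, -1, 0, -0.008, -0.052, 0, 0, 0, -1, 0, -0.008, -0.052, 0, 0, 0, -1])

```text
time_s: 30.15
tcp_pos: [0.4411, -0.3841, 0.015]
eef_rot: [0.0, 0.748, 0.664, 0.0]
force: [-0.9, -0.3, 4.8]
gripper_width: 0.0399
grip_force: 20.0
```

jog_arm(rows=[0, 0, 0.05, 0, 0, 0, -1, 0, 0, 0.1, 0, 0, -0.14, -1, 0.002, 0.05, 0.12, 0, 0, -0.3, -1, 0.003, 0.11, 0.12, 0, 0, -0.46, -1, 0.005, 0.165, 0.12, 0, 0, -0.62, -1, 0.006, 0.22, 0.12, 0, 0, -0.78, -1, 0.008, 0.275, 0.12, 0, 0, -0.94, -1, 0.01, 0.335, 0.12, 0, 0, -1.12, -1, 0.011, 0.395, 0.12, 0, 0, -1.12, -1, 0.012, 0.449, 0.12, 0, 0, -1.12, -1])

```text
time_s: 31.4
tcp_pos: [0.4524, 0.0126, 0.1352]
eef_rot: [-0.001, 0.986, 0.164, 0.001]
force: [0.8, 0.8, -1.1]
gripper_width: 0.0396
grip_force: 20.0
```

jog_arm(rows=[0, 0, -0.03, 0, 0, 0, -1, 0, 0, -0.06, 0, 0, 0, -1, 0, 0, -0.08, 0, 0, 0, -1, 0, 0, -0.087, 0, 0, 0, -1, 0, 0, -0.087, 0, 0, 0, -1])

```text
time_s: 32.02
tcp_pos: [0.4536, 0.0108, 0.0483]
eef_rot: [0.0, 0.986, 0.165, 0.001]
force: [-0.6, 1.2, 3.9]
gripper_width: 0.0401
grip_force: 20.0
```

The transit stopped short, at y=0.011 instead of 0.065, so the soap is over the rim. Raising and finishing the shift.

jog_arm(rows=[0, 0, 0.03, 0, 0, 0, -1, 0, 0, 0.05, 0, 0, 0, -1, 0, 0.027, 0.05, 0, 0, 0, -1, 0, 0.054, 0.05, 0, 0, 0, -1, 0, 0.054, 0.05, 0, 0, 0, -1, 0, 0.054, 0.05, 0, 0, 0, -1])

```text
time_s: 32.78
tcp_pos: [0.4523, 0.0647, 0.0978]
eef_rot: [0.0, 0.986, 0.166, -0.0]
force: [0.2, -0.5, -0.9]
gripper_width: 0.0398
grip_force: 20.0
```

```bash
python3 g.py; python3 st2.py pics/t15.png
python3 - <<'E'
from h import *
s=grab("scene");u,v=map(int,proj(s,[.47,.07,.08]))
cv2.imwrite("pics/t16.png",cv2.resize(s["img"][v-50:v+50,u-60:u+80],None,fx=5,fy=5,interpolation=cv2.INTER_CUBIC))
E
```

```text
green [290.6 199.6] 141 [0.568  0.1004 0.0642] ang 17.6 tray x,y,z 0.0029 0.0601 0.0152
32.825 [0.4523 0.0644 0.0978] 0.0400466824357701
door n 172 theta 1.2180591082582701
pivot [0.61983465 0.19620616]
red 37 [298.13513514 158.27027027] [0.68500154 0.08066589 0.099     ] [0.68467862 0.08059158 0.09940136]
ball 29 [312.24137931 149.24137931] [0.707366   0.04023907 0.12      ] [0.70578159 0.04078694 0.12644668]
peg [0.68442384 0.08094254]
```

View pics/t16.png

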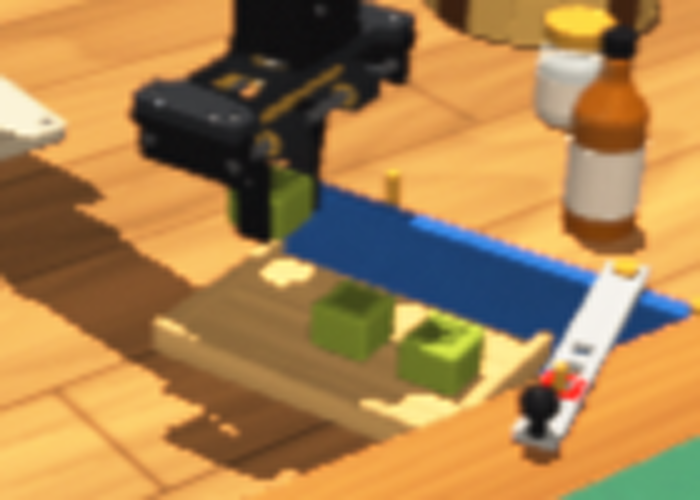

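The tray holds two soaps, the stay is on its peg, and the third soap is still in the hand above the free end of the tray. Lowering and releasing.

jog_arm(rows=[0, 0, -0.02, 0, 0, 0, -1, 0, 0, -0.04, 0, 0, 0, -1, 0, 0, -0.048, 0, 0, 0, -1, 0, 0, -0.053, 0, 0, 0, -1, 0, 0, -0.053, 0, 0, 0, -1, 0, 0, -0.053, 0, 0, 0, 0.2, 0, 0, -0.053, 0, 0, 0, 0.3, 0, 0, -0.053, 0, 0, 0, 0.3])

```text
time_s: 33.92
tcp_pos: [0.4526, 0.0653, 0.0451]
eef_rot: [-0.0, 0.986, 0.166, 0.0]
force: [-0.1, -0.0, 0.9]
gripper_width: 0.0549
grip_force: 0.0
```

jog_arm(rows=[0, 0, 0.03, 0, 0, 0, 0.3, 0, 0, 0.07, 0, 0, 0, 0.3, 0, -0.04, 0.12, 0, 0, 0, 0.3, 0, -0.09, 0.15, 0, 0, 0, 0.3, 0, -0.14, 0.15, 0, 0, 0, 0.3, 0, -0.18, 0.15, 0, 0, 0, 0.3, 0, -0.18, 0.15, 0, 0, 0, 0.3, 0, -0.18, 0.15, 0, 0, 0, 0.3])

```text
time_s: 34.92
tcp_pos: [0.4524, -0.114, 0.1948]
eef_rot: [-0.0, 0.986, 0.166, 0.0]
force: [-0.4, 0.3, 0.6]
gripper_width: 0.0564
grip_force: 0.0
```

```bash
python3 g.py; python3 st2.py pics/t15.png; python3 m.py | grep -E "green|dark|grey"
```

```text
green [290.6 200.2] 158 [0.5662 0.1004 0.0636] ang 18.2 tray x,y,z 0.0024 0.0585 0.0146
green [296.7 220.1] 160 [0.5078 0.0806 0.0637] ang 19.9 tray x,y,z 0.0024 -0.0032 0.0147
green [302.1 240.7] 169 [0.4482 0.063  0.0642] ang 18.7 tray x,y,z -0.0001 -0.0653 0.0152
34.975 [ 0.4524 -0.1137  0.1948] 0.056554834943078475
door n 404 theta 1.2032437715709632
pivot [0.62006917 0.19550351]
red 38 [298.10526316 158.15789474] [0.68533469 0.08076304 0.099     ] [0.68576678 0.08075608 0.09914863]
ball 28 [312.32142857 149.17857143] [0.70755784 0.04001435 0.12      ] [0.70621938 0.04077294 0.12525114]
peg [0.68442384 0.08094254]
green [397.6 169.6] 25 ray [ 0.6738 -0.2223  0.036 ] med [ 0.6739 -0.2241  0.0309] ang 90.0 [5. 5.]
```

```bash
python3 -c "
from workcell import hand_in
print(hand_in())"
```

```text
the job is handed in; nothing more can be done
None
```

I handed the job in at about 35 s: the door is held at about 1.20 rad with the red hole level over the peg, and all three green soaps lie flat in one layer in the tray. Both blacks and the pumice were left in the basket, though the arm hid it in my last picture.

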